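# Back off a hand winch and re-set its pawl

### The job

Lift the winch's pawl off its ratchet wheel and throw it right over so that it stays up, wind the crank backwards until the drum's strap slot is some 15 degrees short of facing straight up, and put the pawl back down between the teeth. Then turn the crank on backwards until the tooth comes up firmly against the pawl, never forcing the teeth, and let go with the slot facing up. Leave everything else on the bench where it is.

Things in the scene. Friction and masses are not known exactly. Their poses are not given: they have to be found in the camera images.
- winch: Bench hand winch on a dark steel base plate 160 by 160 mm, 8 mm thick. Origin on the table under the middle of the drum. Axle along the winch's own y, 85 mm up; side plates at y = -50 and +50 mm, 110 mm high. Ratchet wheel and pawl at the +y end, crank at the -y end. The drum between the side plates has a black strap slot along it. Nothing on it ever stands above 205 mm.
- handle (a point): Mid-length of the crank's handle, a black free-turning sleeve 21 mm in diameter and 90 mm long, parallel to the axle, 80 mm from the axle's centre line. In the winch frame: x = -80 sin(q - 0.75), y = -123, z = 85 + 80 cos(q - 0.75) mm, q being joint drum.
- drum (a joint): Angle q of drum, ratchet wheel and crank together, rad. 0: strap slot straight up. Growing (winding on): wheel top goes to the winch's -x; falling (backwards): to +x. Stays where left: drag 0.3 N m, about 4 N at the handle. Starts at 1.1 to 1.9. Teeth are 0.524 rad apart; the pawl lets it wind on and holds it from going back. A pawl put down at q of 0.15 to 0.4 falls behind the right tooth.
- wheel (a point): Steel ratchet wheel on the drum, 12 teeth, root radius 37, tip radius 48 mm, 12 mm thick. The point is its centre on the axle, at winch y = 68 mm; it turns with the drum. The tooth must bear on the pawl with 8 N or more; teeth never to be loaded above 32 N (8 N is 4.4 N and 32 N is 17.6 N at the handle, over the drag).
- pivot_mid (a point): Middle setting of the pawl's pivot: winch frame x = 60, y = 68, z = 145 mm; pivot line parallel to the axle. The pivot block is adjustable: its true setting, up to 4 mm either way along x, is not measured, so the angle q at which the tooth bears on the pawl is anywhere from -0.09 to +0.11 and must be felt: the force at the handle climbs steeply above the drag.
- pawl (a joint): Pawl angle, rad. 0: fully down between teeth (to 0.19 riding on a tooth); 2.0: thrown over on its stop; grows up and over towards the winch's +x. Falls by its weight (140 g) to either side of about 1.3. Steel, 12 mm thick in y; at 0 it reaches 60 mm from pivot to -x. Its upright lug to hold it by, 16 mm in x, 12 mm in y, 0 to 36 mm above pivot height, stands 45 mm to -x of the pivot.
- can: upright drinks-size can, 66 mm across, 120 mm high, to be left alone; origin under its middle
- jar: upright jar, 56 mm across, 70 mm high, to be left alone; origin under its middle
- spool: empty white spool lying flat, 90 mm across, 30 mm high, to be left alone; origin under its middle
- carton: small cardboard carton, 90 by 60 by 65 mm high, to be left alone; origin under its middle
- coupling: white pipe coupling on end, 48 mm across, 45 mm high, to be left alone; origin under its middle
- socket: steel socket standing on the winch's base plate on its -x side, 24 mm across, 30 mm high, to be left alone; origin under its middle
- spanner: flat spanner 160 mm long on the table under the crank, to be left alone; its x runs along it
- screwdriver: screwdriver 170 mm long on the table beside the ratchet, to be left alone; its x runs along it

How it is judged:
On the way, in this order (a step that is already met when the one before it is completed fails the run):
1. the pawl is thrown over and stays up (joint pawl above 1.7), the wheel not yet turned back (value of joint pawl above 1.7 rad and value of joint drum above 0.7 rad), for 0.2 s.
2. with the pawl up, the drum is wound back until the slot faces about up (joint drum below 0.45) (value of joint pawl above 1.7 rad and value of joint drum below 0.45 rad), for 0.1 s.
3. the pawl is down again behind the tooth of the upright slot (joint pawl below 0.2, joint drum -0.15 to 0.5) (value of joint pawl below 0.2 rad and value of joint drum between -0.15 and 0.5 rad), for 0.2 s.
4. the tooth is brought up against the seated pawl with 8 N or more (value of joint pawl below 0.06 rad and value of joint drum between -0.15 and 0.15 rad and contact force between pawl_c0 and drum above 8 N), for 0.1 s.
At the end, for the whole second after the job is handed in: Pawl fully down (joint pawl below 0.06), strap slot up (joint drum within 0.15 rad of 0), the wheel at rest (value of joint pawl below 0.06 rad and value of joint drum between -0.15 and 0.15 rad and velocity of joint drum between -0.05 and 0.05 rad/s); the robot touches nothing.
It fails at once if the teeth are forced: more than 32 N between pawl and ratchet wheel (contact force between pawl_c0 and drum above 32 N).
It fails at once if the can, jar, spool, carton, coupling, socket, spanner or screwdriver is moved by more than 40 mm (distance of any of can, jar, spool, carton, coupling, socket, spanner, screwdriver from where it was at the start of the episode above 0.04 m).
It also fails if it takes over 72 s, if anything falls off the work surface, if the arm or the gripper's body presses on something with over 40 N, if the wrist force passes 120 N, or if a joint passes its speed limit or range.

### The arm

A 6-joint arm with a two-finger parallel gripper is mounted at the origin on the work surface. World frame = base frame: x ahead of the robot, y to its left, z up, the work surface at z = 0. Lengths are in m, angles in rad, forces in N, time in s.
With the tool pointing down it reaches from about 0.25 to 0.725 m from the base axis. Payload 9.7 kg.
Tool frame: the origin (TCP) lies midway between the tips of the shut fingers; the grasp point (between the pads) lies 19 mm behind it; z points along the fingers, y is the line along which they close (so a half turn about z gives the same grasp; the last joint's range is limited). The gripper opens to 85 mm and grips with 20 to 120 N. Pads are 22 mm wide; open, the fingers measure 114 mm over their backs; the gripper's body (76 mm by 85 mm) begins 54 mm behind the grasp point. The pads swing forward as they close: fully open they stand 13 mm farther back than shut.
Start: joints at [1.108, 0.087, 0.176, 1.66, 0, 1.571], TCP at [0.246, 0.492, 0.231] pointing down, gripper open.
Joint ranges: [-3.13, 3.13], [-0.85, 1.81], [-1.15, 1.24], [-2.2, 2.28], [-1.44, 1.52], [-3.14, 3.14]. Speed limits (rad/s): [2.22, 2.22, 2.57, 3.14, 3.14, 3.14].

### API

Orientations are given as a unit quaternion [w, x, y, z].
In Python, from station import monitor, vision, ctrl gives the robot as it stands. The module is installed in compiled form; this text tells all that it offers.
- The arm moves only by the tool apply_moves, never from a script. Its argument "deltas" is a list that holds one entry, the list of rows, each a list of 7 numbers: the shift along the tool's x, y, z in m, then the turn, a rotation vector about the tool's x, y, z in degrees, then the finger opening in m, from 0 to 0.0854. A call has 1 to 10 rows; each row is the pose to reach, as a shift and turn from the pose commanded when the call began, along the tool's axes at that moment; what a row does not reach only later rows make up. A row lasts 1/10 s, in which the tool goes at most 50 mm and 8.59 degrees, less where a joint would pass 70% of its speed; a pose out of reach is approached as far as the arm can. A call with a gripper value outside its range is refused whole. The fingers move at their own pace and stop on an object; "squeeze" is the grip in N (left out, the last holds). Time passes only in rows, so rows that repeat a pose let the fingers close. It gives the time, the measured TCP pose, the force, the opening and the grip force at its end, in the units of the state.
- monitor.sense(): the state, without advancing time (a new reading comes with each control period).
- vision.read_camera(name): name is "scene" or "top"; returns the picture (400x640x3 uint8, red, green, blue); there is no depth.
- vision.calibration(name): a dict with "fovy" (degrees; the focal length in pixels is half the picture's height over the tangent of half this angle, whatever the lens; pixels are square), "cx", "cy" (the principal point, pixels), "pose" (4x4, takes a point from camera to world coordinates). Camera axes: x right, y down, z forward; pixel columns grow to the right and rows downward; lengths in m; the calibration is good to about 2 mm. A picture is of the moment at which its call begins. calibration takes no time and is no camera call.
- ctrl.job_done(): hands the job in; it is judged then, once.
Trained networks look in the newest picture that a camera, given by its name, has taken for a name from the list of things; names that differ only in an ending like _2 or _b are one class to them, and where a whole thing is asked for, a point or a joint stands for the part that bears it (a point fixed in the world has none). Each returns a list of dicts, best first, with "score" (0 to 1); they miss things now and then, are a little off and sometimes report something else, mostly with a low value. They report only what shows in the picture. A call takes as long as a camera call.
- vision.masks_of(camera, label): "pixels" (400x640 bool, what is visible of it) and "uv" ([column, row] in pixels, amid what is visible of it).
The state is a dict: "time": time; "q": joint angles; "joint_vel": joint speeds; "tau": joint torques, N m; "ee_pos": TCP position; "tcp_rot": TCP orientation; "wrist_force": force on the tool from outside, world axes, zero at the start; "ft_torque": the same for the moment, N m; "gripper_width": finger opening in m; "grip_force": force on a finger pad.
Only numpy, scipy, OpenCV 4.12 (cv2) and the standard library are available. Lean on these libraries where they do the work, as an engineer would, in place of code of your own. Each camera call takes 0.05 s, during which the arm holds its last target. There are 200 camera calls.

## Working session

There is one attempt and no reset: what is moved stays moved. The work goes in short steps, Python scripts to look and compute and a tool call to move; the robot and the scene stay as the last step left them, time stands still between calls to the robot, and variables do not carry over. Pictures are saved under pics/ and viewed, at most 10 in all, crops included, and the job is handed in when it is done.

Besides the shell and the picture viewer there is one more tool, called after ">>>" in YAML: its name, and indented under it one key for each argument. apply_moves: Moves the arm, as the interface text tells. Its arguments: {"type":"object","properties":{"deltas":{"type":"array"},"squeeze":{"type":"number"}},"required":["deltas"]}

```bash
mkdir -p pics
python3 - <<'E'
from station import monitor, vision, ctrl
import cv2, numpy as np
s=monitor.sense(); print({k:np.round(v,3).tolist() for k,v in s.items()})
for c in("scene","top"):
    im=vision.read_camera(c); cv2.imwrite(f"pics/{c}0.png",im[:,:,::-1])
    k=vision.calibration(c); print(c,k["fovy"],k["cx"],k["cy"],np.round(k["pose"],4).tolist())
    for l in("winch","handle","wheel","pawl","socket","can","jar","spool","carton","coupling","spanner","screwdriver"):
        r=vision.masks_of(c,l)
        print(l,[(round(d["score"],2),np.round(d["uv"]).tolist(),int(d["pixels"].sum())) for d in r[:2]])
        if r: np.save(f"pics/{c}_{l}.npy",r[0]["pixels"])
E
```

```text
{'time': 0.0, 'q': [1.108, 0.087, 0.175, 1.66, 0.0, 1.571], 'joint_vel': [-0.0, 0.0, -0.001, 0.001, 0.0, -0.001], 'tau': [0.003, -52.039, 46.481, 0.016, 0.0, 0.0], 'ee_pos': [0.245, 0.492, 0.231], 'tcp_rot': [-0.0, 0.229, 0.973, -0.001], 'wrist_force': [-0.921, -0.713, -0.652], 'ft_torque': [0.021, 0.018, -0.048], 'grip_force': 0.0, 'gripper_width': 0.085}
scene 47.07006886307685 321.09963676371797 196.75424469993428 [[-0.7874, 0.3434, -0.5119, 1.0957], [0.6159, 0.4702, -0.6321, 0.752], [0.0236, -0.813, -0.5818, 0.7772], [0.0, 0.0, 0.0, 1.0]]
winch [(0.71, [422.0, 339.0], 1146), (0.7, [291.0, 218.0], 4311)]
handle [(0.76, [291.0, 196.0], 1576)]
wheel [(0.73, [292.0, 197.0], 1425)]
pawl [(0.64, [306.0, 199.0], 271)]
socket []
can [(0.88, [437.0, 289.0], 1804), (0.51, [254.0, 151.0], 426)]
jar [(0.57, [425.0, 340.0], 1073)]
spool [(0.71, [256.0, 149.0], 423), (0.49, [290.0, 220.0], 4151)]
carton [(0.76, [209.0, 164.0], 864), (0.62, [292.0, 217.0], 4008)]
coupling [(0.58, [293.0, 146.0], 243)]
spanner [(0.69, [296.0, 200.0], 1479), (0.41, [257.0, 213.0], 95)]
screwdriver [(0.69, [336.0, 242.0], 346), (0.63, [257.0, 210.0], 32)]
top 47.27354343108519 323.4886154753101 200.76117732198514 [[-0.0035, -0.9937, 0.1123, 0.3661], [-0.9998, 0.0059, 0.0211, -0.0069], [-0.0217, -0.1122, -0.9935, 1.2634], [0.0, 0.0, 0.0, 1.0]]
winch [(0.67, [337.0, 182.0], 3607), (0.37, [349.0, 181.0], 1457)]
handle [(0.83, [347.0, 180.0], 1259), (0.73, [482.0, 161.0], 1093)]
wheel [(0.63, [348.0, 180.0], 1294), (0.43, [191.0, 213.0], 800)]
pawl []
socket [(0.51, [346.0, 200.0], 8)]
can [(0.8, [189.0, 213.0], 798)]
jar [(0.58, [339.0, 181.0], 3758), (0.56, [172.0, 171.0], 456)]
spool [(0.92, [480.0, 224.0], 933), (0.44, [385.0, 177.0], 309)]
carton [(0.72, [484.0, 158.0], 1032)]
coupling [(0.79, [466.0, 272.0], 271)]
spanner [(0.54, [385.0, 178.0], 317)]
screwdriver [(0.68, [292.0, 203.0], 339)]
```

View pics/scene0.png

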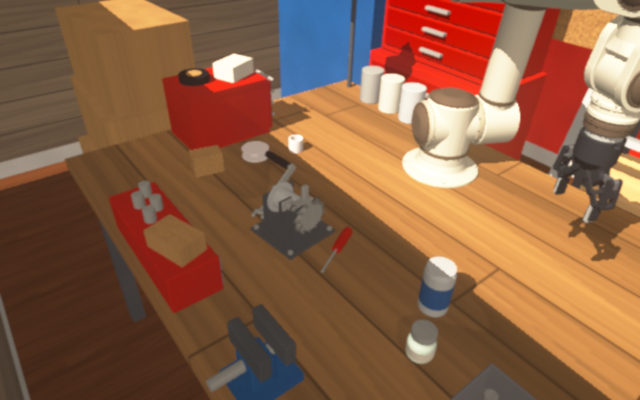

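View pics/top0.png

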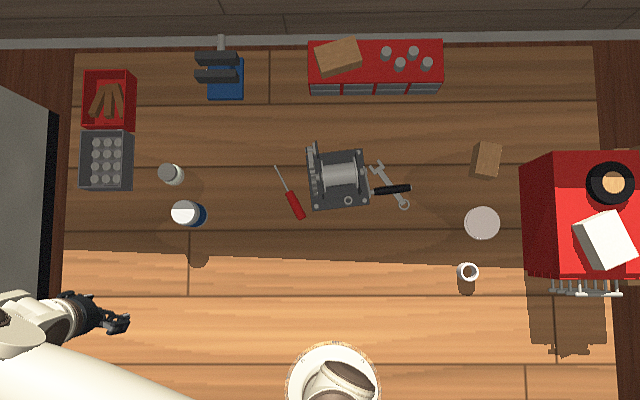

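The scene view shows the winch around (290,215), with the pawl on the near side. In the top view the winch is at (338,180), its crank handle goes right at (390,188), the screwdriver is at (290,195), the spanner at (390,185), and the socket at (347,200). Next I'll zoom in on the winch.

Run:
```python
import cv2
a=cv2.imread("pics/top0.png")[130:230,290:420]; b=cv2.imread("pics/scene0.png")[150:265,235:365]
cv2.imwrite("pics/zt.png",cv2.resize(a,None,fx=6,fy=6,interpolation=cv2.INTER_CUBIC)[:600,:780])
cv2.imwrite("pics/zs.png",cv2.resize(b,None,fx=5.2,fy=5.2,interpolation=cv2.INTER_CUBIC)[:600])
```

```text
(no output)
```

View pics/zt.png

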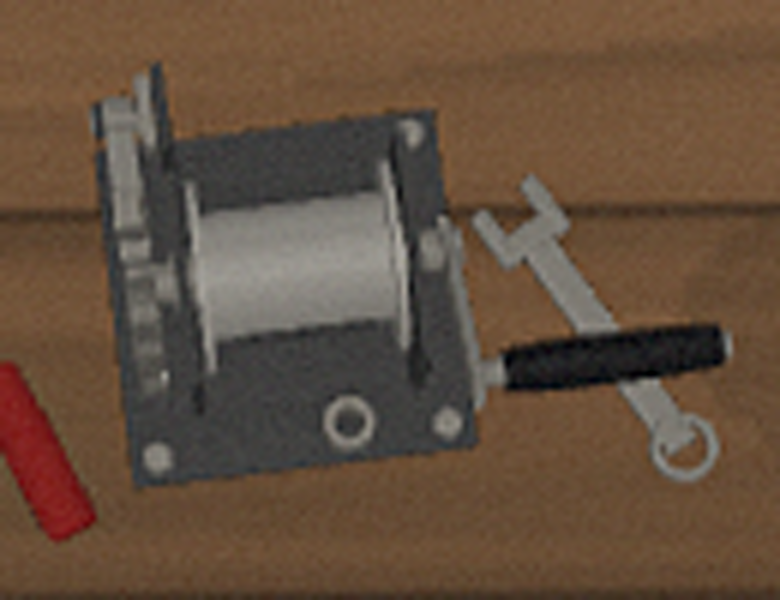

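View pics/zs.png

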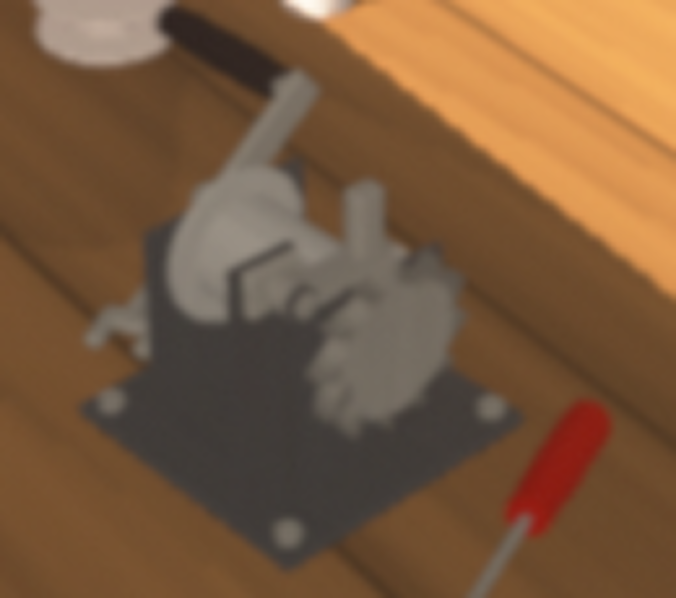

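```bash
cat > h.py <<'E'
from station import monitor, vision, ctrl
import cv2, numpy as np
from scipy.spatial.transform import Rotation as R
from scipy.optimize import least_squares
def proj(c,P):
    k=vision.calibration(c);T=np.linalg.inv(k["pose"]);p=T[:3,:3]@P+T[:3,3];f=200/np.tan(np.radians(k["fovy"])/2)
    return np.array([k["cx"]+f*p[0]/p[2],k["cy"]+f*p[1]/p[2]])
def w2(x,y,yaw,p,z0=0):
    c,s=np.cos(yaw),np.sin(yaw);return np.array([x+c*p[0]-s*p[1],y+s*p[0]+c*p[1],p[2]+z0])
def hand(q,y=-.123): return (-.08*np.sin(q-.75),y,.085+.08*np.cos(q-.75))
E
python3 - <<'E'
from h import *
t=lambda u,v:np.array([(u+.5)/6-.5+290,(v+.5)/6-.5+130]); s=lambda u,v:np.array([(u+.5)/5.2-.5+235,(v+.5)/5.2-.5+150])
B=.08
fix=[("top",t(135,487),(-B,B,.008)),("top",t(475,447),(-B,-B,.008)),("top",t(435,110),(B,-B,.008)),
("scene",s(287,570),(B,B,.008)),("scene",s(522,418),(-B,B,.008)),("scene",s(80,408),(B,-B,.008))]
mv=[("top",t(617,357)),("scene",s(225,50))]
def res(p):
    x,y,yaw,z0,q=p
    r=[proj(c,w2(x,y,yaw,P,z0))-m for c,m,P in fix]+[proj(c,w2(x,y,yaw,hand(q),z0))-m for c,m in mv]
    return np.ravel(r)
o=least_squares(res,[.45,-.02,.12,0,1.5]);print(np.round(o.x,4),np.round(o.fun,1))
x,y,yaw,z0,q=o.x
print("handle",w2(x,y,yaw,hand(q),z0),"hand q.3",w2(x,y,yaw,hand(.3)))
for dx in(-.004,0,.004):
    print(dx,"lugtop scene",proj("scene",w2(x,y,yaw,(.015+dx,.068,.181)))-s(363,185),"top",(proj("top",w2(x,y,yaw,(.015+dx,.068,.181)))-[290,130])*6)
E
```

```text
[ 0.5669 -0.0189  0.1163 -0.0031  1.5877] [ 0.1  0.9  0.9  0.6  0.1  0.4 -0.5 -0.8 -0.  -0.4 -1.1 -0.3 -2.5 -0.1
 -0.6  1. ]
handle [ 0.52211013 -0.14799731  0.13539756] hand q.3 [ 0.61572075 -0.13706313  0.15703577]
-0.004 lugtop scene [2.59764789 0.34685714] top [115.97719129 223.03187102]
0 lugtop scene [1.33212754 1.00940359] top [114.82114031 213.2801666 ]
0.004 lugtop scene [0.06102476 1.67487266] top [113.66604744 203.53654416]
```

Run:
```python
from h import *
x,y,yaw=.5669,-.0189,.1163
q=1.588
def box(x0,x1,y0,y1,z0,z1):
    P=np.array([(a,b,c) for a in(x0,x1) for b in(y0,y1) for c in(z0,z1)]);E=[(i,j) for i in range(8) for j in range(i) if (P[i]!=P[j]).sum()==1]
    return [(P[i],P[j]) for i,j in E]
seg=[(s,(0,255,0)) for s in box(-.08,.08,-.08,.08,0,.008)]+[(s,(0,0,255)) for s in box(.007,.023,.062,.074,.145,.181)]
seg+=[((hand(q,-.078),hand(q,-.168)),(255,255,0))]
for yy in(.062,.074):
    c=[(.037*np.cos(a),yy,.085+.037*np.sin(a)) for a in np.linspace(0,6.283,25)];seg+=[((c[i],c[i+1]),(255,0,255)) for i in range(24)]
seg+=[(((-.04,s,.110),(.04,s,.110)),(0,255,255)) for s in(-.05,.05)]+[(((.06,.06,.145),(.06,.076,.145)),(255,128,0))]
out=[]
for c,(r0,c0) in(("top",(135,295)),("scene",(150,240))):
    im=cv2.imread(f"pics/{c}0.png")[r0:r0+95,c0:c0+125];im=cv2.resize(im,None,fx=6.3,fy=6.3,interpolation=cv2.INTER_CUBIC)
    for (a,b),col in seg:
        A,B=[tuple(((proj(c,w2(x,y,yaw,np.array(p)))-[c0,r0]+.5)*6.3).astype(int).tolist()) for p in(a,b)]
        cv2.line(im,A,B,col,1,cv2.LINE_AA)
    cv2.imwrite(f"pics/ov_{c}.png",im)
```

```text
(no output)
```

View pics/ov_top.png

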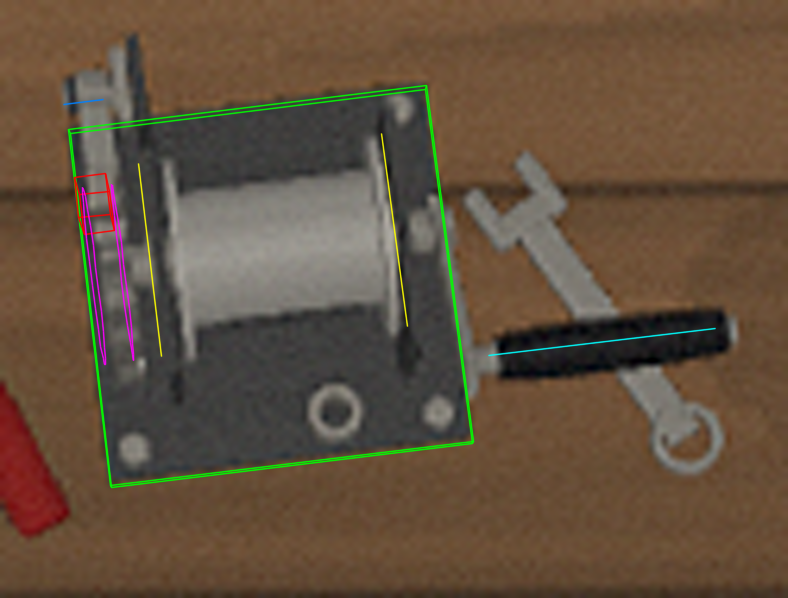

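View pics/ov_scene.png

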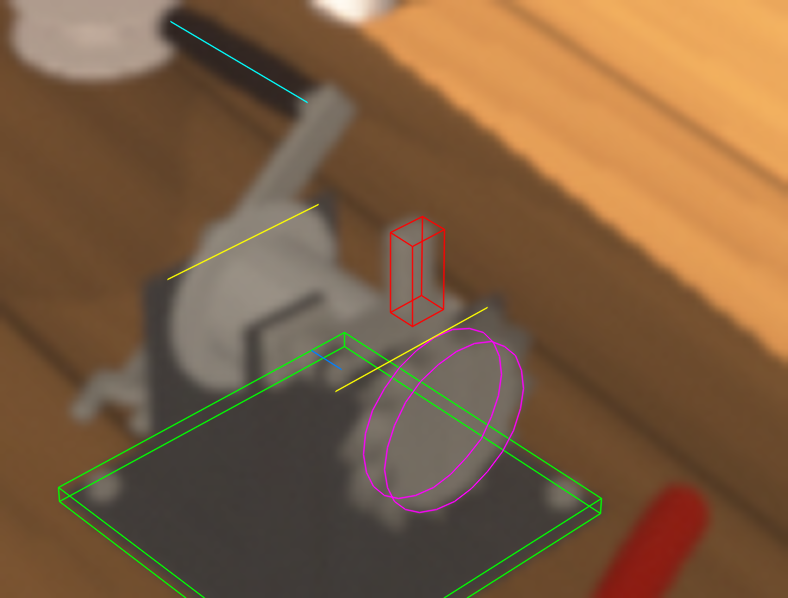

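Run:
```python
from h import *
t=lambda u,v:np.array([u/6.3-.5+295,v/6.3-.5+135]); s=lambda u,v:np.array([u/6.3-.5+240,v/6.3-.5+150])
L=lambda d:(.015+d,.068,.181)
F=[("top",t(497,357),lambda q,d:hand(q,-.078),(1,1)),("top",t(728,330),lambda q,d:hand(q,-.168),(1,1)),
("top",t(281,248),lambda q,d:(0,0,.085),(1,1)),("top",t(102,190),L,(1,.2)),("top",t(130,372),lambda q,d:(-.046,.068,.085),(1,.5)),
("top",t(95,100),lambda q,d:(.055,.068,.15),(1,0)),
("scene",s(410,226),L,(1,1)),("scene",s(240,68),lambda q,d:hand(q),(.7,1)),("scene",s(435,415),lambda q,d:(0,.074,.085),(1,1))]
def res(p):
    x,y,yaw,q,d=p
    return np.ravel([(proj(c,w2(x,y,yaw,f(q,d)))-m)*w for c,m,f,w in F]+[[d/.003,0]])
o=least_squares(res,[.56,-.02,.12,1.5,0]);print(np.round(o.x,4));print(np.round(o.fun.reshape(-1,2),1))
x,y,yaw,q,d=o.x
print("handle",w2(x,y,yaw,hand(q)),"lug",w2(x,y,yaw,L(d)),"wheel",w2(x,y,yaw,(0,.068,.085)))
```

```text
Traceback (most recent call last):
TypeError: <lambda>() takes 1 positional argument but 2 were given
```

Run:
```python
from h import *
t=lambda u,v:np.array([u/6.3-.5+295,v/6.3-.5+135]); s=lambda u,v:np.array([u/6.3-.5+240,v/6.3-.5+150])
L=lambda q,d:(.015+d,.068,.181)
F=[("top",t(497,357),lambda q,d:hand(q,-.078),(1,1)),("top",t(728,330),lambda q,d:hand(q,-.168),(1,1)),
("top",t(281,248),lambda q,d:(0,0,.085),(1,1)),("top",t(102,190),L,(1,.2)),("top",t(130,372),lambda q,d:(-.046,.068,.085),(1,.5)),
("top",t(95,100),lambda q,d:(.055,.068,.15),(1,0)),
("scene",s(410,226),L,(1,1)),("scene",s(240,68),lambda q,d:hand(q),(.7,1)),("scene",s(435,415),lambda q,d:(0,.074,.085),(1,1))]
def res(p):
    x,y,yaw,q,d=p
    return np.ravel([(proj(c,w2(x,y,yaw,f(q,d)))-m)*w for c,m,f,w in F]+[[d/.003,0]])
o=least_squares(res,[.56,-.02,.12,1.5,0]);print(np.round(o.x,4));print(np.round(o.fun.reshape(-1,2),1))
x,y,yaw,q,d=o.x
print("handle",w2(x,y,yaw,hand(q)),"lug",w2(x,y,yaw,L(q,d)),"wheel",w2(x,y,yaw,(0,.068,.085)))
```

```text
[ 5.7010e-01 -2.3200e-02  1.1730e-01  1.6663e+00 -1.6000e-03]
[[ 0.4  0.3]
 [-0.3  0.2]
 [ 0.1 -0.2]
 [ 0.3  0. ]
 [ 0.3  0.3]
 [ 0.1  0. ]
 [-0.5  0.2]
 [-0.7 -0.3]
 [ 1.1  1.6]
 [-0.5  0. ]]
handle [ 0.52147144 -0.15279236  0.13370109] lug [0.57546285 0.04588893 0.181     ] wheel [0.56215733 0.04432147 0.085     ]
```

```bash
cat >> h.py <<'E'
W=(.5701,-.0232,.1173); YAW=np.pi/2+W[2]
def rot(yaw): y=np.array([np.cos(yaw),np.sin(yaw),0]);z=np.array([0,0,-1.]);return np.c_[np.cross(y,z),y,z]
def delta(p,Rt,p0,R0): return np.round(np.r_[R0.T@(p-p0),np.degrees(R.from_matrix(R0.T@Rt).as_rotvec())],4)
def pose(s=None):
    s=s or monitor.sense();return s["ee_pos"],R.from_quat(np.roll(s["tcp_rot"],-1)).as_matrix()
E
python3 - <<'E'
from h import *
p0,R0=pose()
print(delta(w2(*W,(.0135,.068,.26)),rot(YAW),p0,R0),monitor.sense()["time"])
E
```

```text
[-4.94500e-01 -2.51900e-01 -2.87000e-02 -1.90000e-03  4.00000e-04
 -3.32408e+01] 1.3
```

>>> apply_moves:
  deltas:
    - [[-0.041,-0.021,-0.0287,0,0,-3,0.06],[-0.082,-0.042,-0.0287,0,0,-6,0.06],[-0.123,-0.063,-0.0287,0,0,-9,0.06],[-0.165,-0.084,-0.0287,0,0,-12,0.06],[-0.206,-0.105,-0.0287,0,0,-15,0.06],[-0.247,-0.126,-0.0287,0,0,-18,0.06],[-0.288,-0.147,-0.0287,0,0,-21,0.06],[-0.33,-0.168,-0.0287,0,0,-24,0.06],[-0.371,-0.189,-0.0287,0,0,-27,0.06],[-0.4945,-0.2519,-0.0287,0,0,-33.24,0.06]]

```text
time: 2.3
ee_pos: [0.5236, 0.1156, 0.2602]
tcp_rot: [0.0, -0.06, 0.998, 0.0]
wrist_force: [1.0, 0.9, -0.7]
gripper_width: 0.0596
grip_force: 0.0
```

Run:
```python
from h import *
p0,R0=pose()
print(p0,delta(w2(*W,(.0135,.068,.26)),rot(YAW),p0,R0),monitor.sense()["q"])
```

```text
[0.52363705 0.11557698 0.26024265] [-0.0432 -0.0754  0.0003  0.0128  0.0339  0.1646] [2.17149365e-01 6.61483773e-02 2.10513730e-01 1.71455109e+00
 1.64176787e-04 9.69766354e-02]
```

>>> apply_moves:
  deltas:
    - [[-0.025,-0.045,0,0,0,0.15,0.06],[-0.0432,-0.0754,0,0,0,0.15,0.06],[-0.0432,-0.0754,0,0,0,0.15,0.06],[-0.0432,-0.0754,0.04,0,0,0.15,0.06],[-0.0432,-0.0754,0.04,0,0,0.15,0.06]]

```text
time: 2.8
ee_pos: [0.5724, 0.0473, 0.2147]
tcp_rot: [-0.004, -0.057, 0.998, -0.0]
wrist_force: [-0.2, 0.2, -0.2]
gripper_width: 0.0599
grip_force: 0.0
```

Run:
```python
from h import *
p0,R0=pose()
print(p0,delta(w2(*W,(.0135,.068,.152)),rot(YAW),p0,R0))
ims=[]
for c,(r0,c0) in(("scene",(140,240)),("top",(140,280))):
    im=vision.read_camera(c)[r0:r0+100,c0:c0+100,::-1];ims.append(cv2.resize(im,(400,400),interpolation=cv2.INTER_CUBIC))
cv2.imwrite("pics/a1.png",np.hstack(ims))
```

```text
[0.57244201 0.04733168 0.21473944] [-0.0034 -0.0018  0.0627  0.0237 -0.478  -0.1629]
```

View pics/a1.png

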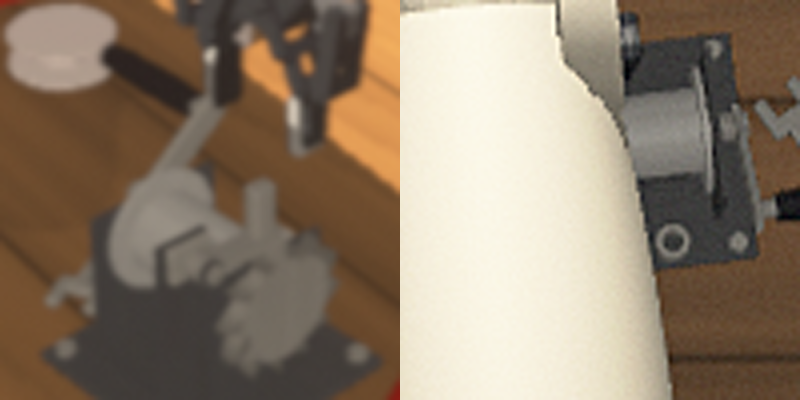

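The fingers straddle the lug: tips at (218,100) and (305,150) in the crop, lug top at (262,185). I'll descend and grip.

>>> apply_moves:
  deltas:
    - [[-0.0034,-0.0018,0.03,0,-0.4,-0.15,0.06],[-0.0034,-0.0018,0.0627,0,-0.4,-0.15,0.05],[-0.0034,-0.0018,0.0627,0,-0.4,-0.15,0.04],[-0.0034,-0.0018,0.0627,0,-0.4,-0.15,0.0],[-0.0034,-0.0018,0.0627,0,-0.4,-0.15,0.0],[-0.0034,-0.0018,0.0627,0,-0.4,-0.15,0.0],[-0.0034,-0.0018,0.0627,0,-0.4,-0.15,0.0]]
  squeeze: 20

```text
time: 3.6
ee_pos: [0.5789, 0.0477, 0.1605]
tcp_rot: [0.005, -0.059, 0.998, 0.002]
wrist_force: [-3.0, 9.2, 4.1]
gripper_width: 0.0117
grip_force: 26.1
```

Run:
```python
from h import *
s=monitor.sense();p0,R0=pose(s);print(s["wrist_force"],s["ft_torque"],s["gripper_width"],s["grip_force"],delta(w2(*W,(.0135,.068,.152)),rot(YAW),p0,R0))
# arc rows, pivot at x=.058,z=.145
px,pz=.0585,.145;g0=np.array([.0135-px,.152+.019-pz])
for th in np.arange(.2,2.01,.2):
    c,s_=np.cos(th),np.sin(th);g=np.array([c*g0[0]+s_*g0[1],-s_*g0[0]+c*g0[1]]);d=g-g0
    print(round(th,2),np.round([-d[0],0,-d[1]],4),"grasp z",g[1]+pz)
```

```text
[-2.95643179  9.18726196  4.08707337] [ 1.53205249  0.55359668 -0.07366732] 0.011681767720308113 26.120662093162537 [ 0.0036 -0.0014  0.0085  0.1583  0.6127  0.0747]
0.2 [-0.0061  0.     -0.0084] grasp z 0.17942185090965002
0.4 [-0.0137  0.     -0.0155] grasp z 0.1864714112479643
0.6 [-0.0225  0.     -0.0209] grasp z 0.19186763729042822
0.8 [-0.0323  0.     -0.0244] grasp z 0.19539539853350482
1.0 [-0.0426  0.     -0.0259] grasp z 0.19691405426892697
1.2 [-0.0529  0.     -0.0254] grasp z 0.1963630604849187
1.4 [-0.063   0.     -0.0228] grasp z 0.19376438356488696
1.6 [-0.0723  0.     -0.0182] grasp z 0.18922162455703423
1.8 [-0.0805  0.     -0.0119] grasp z 0.18291588892749852
2.0 [-0.0874  0.     -0.0041] grasp z 0.17509856645692998
```

Run:
```python
import numpy as np
g0=np.array([-.0414,.0345])
for th in np.arange(.15,2.01,.15):
    c,s_=np.cos(th),np.sin(th);g=np.array([c*g0[0]+s_*g0[1],-s_*g0[0]+c*g0[1]]);d=g-g0
    print(round(th,2),np.round([-d[0],0,-d[1]],4),"tcp z",g[1]+.126)
```

```text
0.15 [-0.0056  0.     -0.0058] tcp z 0.16629934087320047
0.3 [-0.012   0.     -0.0107] tcp z 0.17119364543061286
0.45 [-0.0191  0.     -0.0146] tcp z 0.1750729981433723
0.6 [-0.0267  0.     -0.0174] tcp z 0.17785027711293838
0.75 [-0.0346  0.     -0.019 ] tcp z 0.17946311064111287
0.9 [-0.0427  0.     -0.0194] tcp z 0.17987527796391573
1.05 [-0.0507  0.     -0.0186] tcp z 0.1790775226918569
1.2 [-0.0586  0.     -0.0166] tcp z 0.17708776068848842
1.35 [-0.066   0.     -0.0135] tcp z 0.17395067771873363
1.5 [-0.0729  0.     -0.0092] tcp z 0.1697367259029436
1.65 [-0.0791  0.     -0.004 ] tcp z 0.16454054151415992
1.8 [-0.0844  0.      0.002 ] tcp z 0.15847881965144578
1.95 [-0.0888  0.      0.0088] tcp z 0.1516876935195408
```

>>> apply_moves:
  deltas:
    - [[-0.0056,0,-0.0058,0,0,0,0],[-0.012,0,-0.0107,0,0,0,0],[-0.0191,0,-0.0146,0,0,0,0],[-0.0267,0,-0.0174,0,0,0,0],[-0.0346,0,-0.019,0,0,0,0],[-0.0346,0,-0.019,0,0,0,0]]

```text
time: 4.2
ee_pos: [0.613, 0.0517, 0.1795]
tcp_rot: [0.005, -0.059, 0.998, 0.002]
wrist_force: [-4.1, 7.2, 4.5]
gripper_width: 0.0115
grip_force: 23.0
```

Run:
```python
from h import *
s=monitor.sense();p0,R0=pose(s);print(s["wrist_force"],s["gripper_width"],s["grip_force"],delta(w2(*W,(.0171,.068,.1605)),rot(YAW),p0,R0))
im=vision.read_camera("scene")[120:240,220:380,::-1];cv2.imwrite("pics/a2.png",cv2.resize(im,(640,480),interpolation=cv2.INTER_CUBIC))
```

```text
[-4.108071    7.24331151  4.45382748] 0.011484069105331498 23.009397089481354 [ 0.0345 -0.0014  0.0187  0.152   0.5347  0.0759]
```

View pics/a2.png

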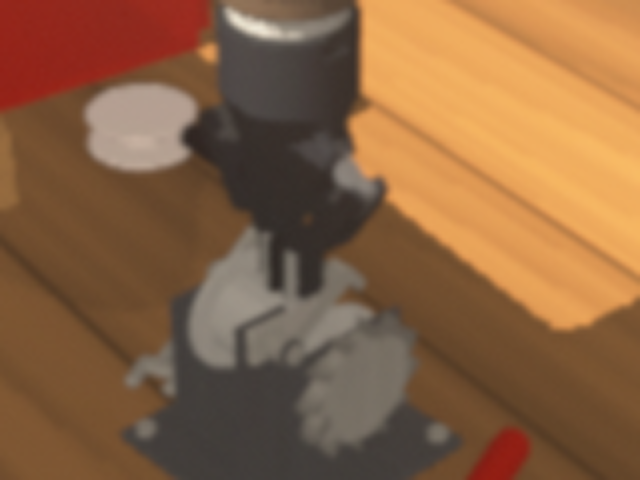

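The pawl is lifting in the grip: its beak shows at (345,275), clear of the wheel. Continuing over.

>>> apply_moves:
  deltas:
    - [[-0.0081,0,-0.0004,0,0,0,0],[-0.0161,0,0.0004,0,0,0,0],[-0.024,0,0.0024,0,0,0,0],[-0.0314,0,0.0055,0,0,0,0],[-0.0383,0,0.0098,0,0,0,0],[-0.0445,0,0.015,0,0,0,0],[-0.0498,0,0.021,0,0,0,0],[-0.053,0,0.025,0,0,0,0],[-0.053,0,0.025,0,0,0,0]]

```text
time: 5.15
ee_pos: [0.6676, 0.0581, 0.1559]
tcp_rot: [0.007, -0.059, 0.998, 0.002]
wrist_force: [3.7, 7.6, 7.4]
gripper_width: 0.011
grip_force: 28.8
```

>>> apply_moves:
  deltas:
    - [[0,0,0,0,0,0,0.05],[0,0,0,0,0,0,0.05],[0,0,-0.05,0,0,0,0.05],[0,0,-0.1,0,0,0,0.06],[0.01,-0.04,-0.11,0,0,0,0.06],[0.02,-0.09,-0.11,0,0,0,0.06],[0.03,-0.135,-0.11,0,0,0,0.06]]

```text
time: 5.85
ee_pos: [0.6504, -0.0829, 0.2631]
tcp_rot: [0.004, -0.059, 0.998, -0.0]
wrist_force: [0.5, -0.2, 0.5]
gripper_width: 0.06
grip_force: 0.0
```

Run:
```python
from h import *
p0,R0=pose();print(p0,monitor.sense()["wrist_force"])
im=vision.read_camera("scene")[120:240,220:380,::-1];cv2.imwrite("pics/a3.png",cv2.resize(im,(640,480),interpolation=cv2.INTER_CUBIC))
for th in(0,1.3,1.9,2.0):
    c,s=np.cos(th),np.sin(th);g=(-.045*c+.036*s,.045*s+.036*c);b=(-.06*c,.06*s)
    print(th,*[np.round((proj("scene",w2(*W,(.0584+a[0],.068,.145+a[1])))-[220,120])*4) for a in(g,b)])
```

```text
[ 0.65041905 -0.08290333  0.26312017] [ 0.46951494 -0.18700685  0.5483126 ]
0 [336. 262.] [355. 303.]
1.3 [246. 284.] [298. 250.]
1.9 [211. 335.] [251. 276.]
2.0 [208. 344.] [243. 283.]
```

View pics/a3.png

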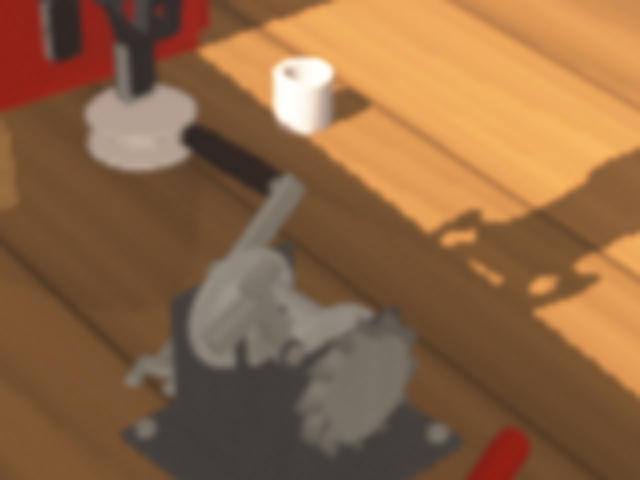

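The pawl stays thrown over: beak at (240,285), matching the 2.0 rad prediction of (243,283). The handle is undisturbed, running from about (190,135) to (275,185). Crank next.

Run:
```python
from h import *
p0,R0=pose();print(delta(w2(*W,np.r_[hand(1.666)[:2],.25]),rot(W[2]),p0,R0),np.round(monitor.sense()["q"],2))
```

```text
[ 1.34300e-01 -4.81000e-02  1.18000e-02  1.83800e-01  4.61900e-01
  8.97658e+01] [-0.14  0.37  0.57  1.77 -0.   -0.25]
```

>>> apply_moves:
  deltas:
    - [[0.013,-0.005,0,0,0,8.5,0.06],[0.027,-0.01,0,0,0,17,0.06],[0.04,-0.015,0,0,0,25.5,0.06],[0.053,-0.02,0,0,0,34,0.06],[0.067,-0.024,0,0,0,42.5,0.06],[0.08,-0.029,0.005,0,0,51,0.06],[0.094,-0.034,0.01,0,0,59.5,0.06],[0.107,-0.038,0.0118,0.1,0.3,68,0.06],[0.12,-0.043,0.0118,0.2,0.4,76.5,0.06],[0.1343,-0.0481,0.0118,0.2,0.46,85,0.06]]

```text
time: 6.9
ee_pos: [0.5222, -0.1453, 0.2495]
tcp_rot: [-0.001, 0.634, 0.774, 0.001]
wrist_force: [-0.4, 0.3, -0.6]
gripper_width: 0.0599
grip_force: 0.0
```

>>> apply_moves:
  deltas:
    - [[0,0,0,0,0,4.7,0.06],[0,0,0,0,0,4.7,0.06],[0,0,0,0,0,4.7,0.06]]

```text
time: 7.2
ee_pos: [0.5229, -0.145, 0.2494]
tcp_rot: [-0.001, 0.662, 0.75, 0.001]
wrist_force: [0.3, -0.1, -0.2]
gripper_width: 0.0602
grip_force: 0.0
```

Run:
```python
from h import *
p0,R0=pose();print(p0,delta(w2(*W,np.r_[hand(1.666)[:2],.115]),rot(W[2]),p0,R0),np.round(monitor.sense()["q"],2))
```

```text
[ 0.522884   -0.14499786  0.2493863 ] [-0.0079 -0.0024  0.1344 -0.0074 -0.1325  0.4448] [-0.27  0.08  0.2   1.7   0.    1.17]
```

>>> apply_moves:
  deltas:
    - [[-0.0079,-0.0024,0.045,0,-0.1,0.44,0.06],[-0.0079,-0.0024,0.09,0,-0.1,0.44,0.06],[-0.0079,-0.0024,0.125,0,-0.1,0.44,0.06],[-0.0079,-0.0024,0.1344,0,-0.1,0.44,0.06],[-0.0079,-0.0024,0.1344,0,-0.1,0.44,0.06],[-0.0079,-0.0024,0.1344,0,-0.1,0.44,0.0],[-0.0079,-0.0024,0.1344,0,-0.1,0.44,0.0],[-0.0079,-0.0024,0.1344,0,-0.1,0.44,0.0],[-0.0079,-0.0024,0.1344,0,-0.1,0.44,0.0]]
  squeeze: 30

```text
time: 8.1
ee_pos: [0.5216, -0.1531, 0.1162]
tcp_rot: [0.0, 0.665, 0.747, 0.0]
wrist_force: [-4.1, -0.8, 6.2]
gripper_width: 0.0201
grip_force: 29.2
```

```bash
cat >> h.py <<'E'
def winch_state():
    s=monitor.sense();p,_=pose(s);c,sn=np.cos(W[2]),np.sin(W[2]);d=p-np.array([W[0],W[1],0]);l=np.array([c*d[0]+sn*d[1],-sn*d[0]+c*d[1],d[2]+.019])
    f=s["wrist_force"];f=np.array([c*f[0]+sn*f[1],-sn*f[0]+c*f[1],f[2]])
    print("t",round(s["time"],2),"grasp winch",np.round(l,4),"F",np.round(f,1),"q",round(.75+np.arctan2(-l[0],l[2]-.085),3),"r",round(np.hypot(l[0],l[2]-.085),4),"w",round(s["gripper_width"],4),"g",round(s["grip_force"],1));return l
E
python3 -c "
from h import *
winch_state()"
```

```text
t 8.1 grasp winch [-0.0633 -0.1233  0.1352] F [-4.2 -0.3  6.2] q 1.65 r 0.0808 w 0.0201 g 29.2
```

Run:
```python
from h import *
a=np.array(hand(1.65))
for q in np.arange(1.55,.24,-.1): d=np.array(hand(q))-a;print(round(q,2),np.round([0,d[0],-d[2]],4))
```

```text
1.55 [ 0.      0.0053 -0.006 ]
1.45 [ 0.      0.0111 -0.0115]
1.35 [ 0.      0.0175 -0.0163]
1.25 [ 0.      0.0243 -0.0205]
1.15 [ 0.      0.0315 -0.024 ]
1.05 [ 0.      0.039  -0.0267]
0.95 [ 0.      0.0468 -0.0287]
0.85 [ 0.      0.0547 -0.0299]
0.75 [ 0.      0.0627 -0.0303]
0.65 [ 0.      0.0707 -0.0299]
0.55 [ 0.      0.0786 -0.0287]
0.45 [ 0.      0.0863 -0.0267]
0.35 [ 0.      0.0938 -0.024 ]
0.25 [ 0.      0.101  -0.0205]
```

>>> apply_moves:
  deltas:
    - [[0,0.0053,-0.006,0,0,0,0],[0,0.0111,-0.0115,0,0,0,0],[0,0.0175,-0.0163,0,0,0,0],[0,0.0243,-0.0205,0,0,0,0],[0,0.0315,-0.024,0,0,0,0],[0,0.039,-0.0267,0,0,0,0],[0,0.0468,-0.0287,0,0,0,0],[0,0.0547,-0.0299,0,0,0,0],[0,0.0547,-0.0299,0,0,0,0]]

```text
time: 9.0
ee_pos: [0.5772, -0.1466, 0.1446]
tcp_rot: [0.0, 0.665, 0.747, 0.0]
wrist_force: [4.3, -2.5, -0.2]
gripper_width: 0.0199
grip_force: 29.7
```

```bash
python3 -c "
from h import *
winch_state()"
```

```text
t 9.0 grasp winch [-0.0074 -0.1234  0.1636] F [ 3.9 -3.  -0.2] q 0.844 r 0.079 w 0.0199 g 29.7
```

>>> apply_moves:
  deltas:
    - [[0,0.008,-0.0004,0,0,0,0],[0,0.016,0,0,0,0,0],[0,0.0239,0.0012,0,0,0,0],[0,0.0316,0.0032,0,0,0,0],[0,0.0391,0.0059,0,0,0,0],[0,0.0445,0.0083,0,0,0,0],[0,0.0445,0.0083,0,0,0,0],[0,0.0445,0.0083,0,0,0,0]]

```text
time: 9.8
ee_pos: [0.6201, -0.1415, 0.1353]
tcp_rot: [-0.001, 0.665, 0.746, -0.0]
wrist_force: [1.9, -4.7, -6.8]
gripper_width: 0.0202
grip_force: 29.5
```

```bash
python3 -c "
from h import *
winch_state()"
```

```text
t 9.8 grasp winch [ 0.0358 -0.1234  0.1543] F [ 1.3 -4.9 -6.8] q 0.273 r 0.078 w 0.0202 g 29.5
```

>>> apply_moves:
  deltas:
    - [[0,0,0,0,0,0,0.03],[0,0,0,0,0,0,0.06],[0,0,0,0,0,0,0.06],[0,0,-0.04,0,0,0,0.06],[0,0,-0.085,0,0,0,0.06],[0,0,-0.125,0,0,0,0.06],[0,0,-0.125,0,0,0,0.06]]

```text
time: 10.5
ee_pos: [0.6211, -0.1415, 0.2682]
tcp_rot: [0.004, 0.665, 0.747, 0.003]
wrist_force: [0.7, -0.1, 0.0]
gripper_width: 0.0599
grip_force: 0.0
```

Run:
```python
from h import *
winch_state();p0,R0=pose();print(delta(w2(*W,(.1,.0705,.25)),rot(YAW),p0,R0))
for n in ["top"]:
    im=vision.read_camera(n)
    for d in vision.masks_of(n,"handle")[:3]: print(d["score"],d["uv"],d["pixels"].sum())
print(proj("top",w2(*W,hand(.273))),proj("top",w2(*W,hand(.2))))
cv2.imwrite("pics/a4.png",cv2.resize(im[130:230,290:420,::-1],(780,600),interpolation=cv2.INTER_CUBIC))
```

```text
t 10.5 grasp winch [ 0.0368 -0.1234  0.2872] F [ 0.7 -0.1  0. ] q 0.57 r 0.2055 w 0.0599 g 0.0
[ 1.94100e-01  6.26000e-02  1.83000e-02  3.01200e-01  4.75900e-01
 -9.01221e+01]
0.61 [336.8, 175.0] 1073
[387.29568446 148.04983663] [386.87914751 146.31056475]
```

Now over to the thrown lug, with the fingers turned back.

>>> apply_moves:
  deltas:
    - [[0.0,0.0,-0.01,0,0,-8.5,0.06],[0.02,0.006,-0.01,0,0,-17,0.06],[0.04,0.012,-0.01,0,0,-25.5,0.06],[0.06,0.02,-0.01,0,0,-34,0.06],[0.08,0.026,-0.01,0,0,-42.5,0.06],[0.1,0.032,-0.01,0,0,-51,0.06],[0.12,0.039,0,0,0,-59.5,0.06],[0.14,0.045,0.01,0,0,-68,0.06],[0.165,0.053,0.0183,0,0,-76.5,0.06],[0.1941,0.0626,0.0183,0,0,-85,0.06]]

```text
time: 11.6
ee_pos: [0.6591, 0.0592, 0.2401]
tcp_rot: [-0.002, -0.017, 1.0, 0.0]
wrist_force: [0.1, -0.9, -0.0]
gripper_width: 0.0601
grip_force: 0.0
```

>>> apply_moves:
  deltas:
    - [[0,0,0,0,0,-5.1,0.06],[0,0,0,0,0,-5.1,0.06],[0,0,0,0,0,-5.1,0.06],[0,0,0,0,0,-5.1,0.06]]

```text
time: 12.0
ee_pos: [0.6597, 0.058, 0.2426]
tcp_rot: [-0.001, -0.057, 0.998, 0.0]
wrist_force: [-0.5, 0.3, -0.1]
gripper_width: 0.0601
grip_force: 0.0
```

Run:
```python
from h import *
winch_state();p0,R0=pose();print(delta(w2(*W,(.1,.0705,.1575)),rot(YAW),p0,R0))
```

```text
t 12.0 grasp winch [0.0984 0.0701 0.2616] F [-0.5  0.4 -0.1] q 0.241 r 0.2022 w 0.0601 g 0.0
[-0.0016  0.0003  0.0851  0.0509 -0.0618 -0.201 ]
```

>>> apply_moves:
  deltas:
    - [[-0.0016,0,0.04,0,0,-0.2,0.05],[-0.0016,0,0.075,0,0,-0.2,0.05],[-0.0016,0,0.0851,0,0,-0.2,0.05],[-0.0016,0,0.0851,0,0,-0.2,0.05],[-0.0016,0,0.0851,0,0,-0.2,0.0],[-0.0016,0,0.0851,0,0,-0.2,0.0],[-0.0016,0,0.0851,0,0,-0.2,0.0],[-0.0016,0,0.0851,0,0,-0.2,0.0]]
  squeeze: 20

```text
time: 12.8
ee_pos: [0.6623, 0.0579, 0.16]
tcp_rot: [0.001, -0.06, 0.998, -0.0]
wrist_force: [-0.4, -5.9, 5.1]
gripper_width: 0.0115
grip_force: 25.9
```

Run:
```python
from h import *
l=winch_state()
g0=np.array([l[0]-.0584,l[2]-.145]);print(g0)
for th in np.arange(.15,2.01,.15):
    c,s_=np.cos(th),np.sin(th);g=np.array([c*g0[0]-s_*g0[1],s_*g0[0]+c*g0[1]]);d=g-g0
    print(round(2-th,2),np.round([-d[0],0,-d[1]],4),"grasp",g+[.0584,.145])
```

```text
t 12.8 grasp winch [0.1011 0.0697 0.179 ] F [-1.1 -5.8  5.1] q -0.072 r 0.138 w 0.0115 g 25.9
[0.04268498 0.03399723]
1.85 [ 0.0056  0.     -0.006 ] grasp [0.09552519 0.18499425]
1.7 [ 0.012   0.     -0.0111] grasp [0.08913165 0.19009307]
1.55 [ 0.019   0.     -0.0152] grasp [0.08204795 0.19417921]
1.4 [ 0.0267  0.     -0.0182] grasp [0.07443316 0.19716088]
1.25 [ 0.0346  0.     -0.02  ] grasp [0.0664583  0.19897114]
1.1 [ 0.0428  0.     -0.0206] grasp [0.05830246 0.19956932]
0.95 [ 0.0509  0.     -0.0199] grasp [0.05014882 0.19894199]
0.8 [ 0.0589  0.     -0.0181] grasp [0.04218048 0.19710324]
0.65 [ 0.0665  0.     -0.0151] grasp [0.0345764  0.19409436]
0.5 [ 0.0736  0.     -0.011 ] grasp [0.02750735 0.18998293]
0.35 [ 0.08    0.     -0.0059] grasp [0.02113207 0.18486128]
0.2 [0.0855 0.     0.0002] grasp [0.01559376 0.17884443]
0.05 [0.0901 0.     0.0069] grasp [0.01101678 0.17206751]
```

>>> apply_moves:
  deltas:
    - [[0.0056,0,-0.006,0,0,0,0],[0.012,0,-0.0111,0,0,0,0],[0.019,0,-0.0152,0,0,0,0],[0.0267,0,-0.0182,0,0,0,0],[0.0346,0,-0.02,0,0,0,0],[0.0428,0,-0.0206,0,0,0,0],[0.0509,0,-0.0199,0,0,0,0],[0.0589,0,-0.0181,0,0,0,0],[0.0665,0,-0.0151,0,0,0,0],[0.0665,0,-0.0151,0,0,0,0]]

```text
time: 13.8
ee_pos: [0.596, 0.0501, 0.1746]
tcp_rot: [0.001, -0.06, 0.998, -0.0]
wrist_force: [1.7, -4.1, 0.2]
gripper_width: 0.0116
grip_force: 24.6
```

>>> apply_moves:
  deltas:
    - [[0.0036,0,0.002,0,0,0,0],[0.0071,0,0.0041,0,0,0,0],[0.0104,0,0.0066,0,0,0,0],[0.0135,0,0.0092,0,0,0,0],[0.0135,0,0.0092,0,0,0,0],[0.0135,0,0.0092,0,0,0,0]]

```text
time: 14.4
ee_pos: [0.5832, 0.0486, 0.1658]
tcp_rot: [0.002, -0.06, 0.998, -0.0]
wrist_force: [2.6, -4.6, 4.8]
gripper_width: 0.0118
grip_force: 27.1
```

Run:
```python
from h import *
l=winch_state();im=vision.read_camera("scene")
for d in vision.masks_of("scene","pawl")[:2]: print(d["score"],d["uv"],d["pixels"].sum())
```

```text
t 14.4 grasp winch [0.0214 0.0697 0.1848] F [ 2.  -4.8  4.8] q 0.539 r 0.102 w 0.0118 g 27.1
0.69 [284.8, 198.8] 1673
0.56 [299.0, 198.3] 212
```

>>> apply_moves:
  deltas:
    - [[0.0018,0,0.002,0,0,0,0],[0.0037,0,0.0041,0,0,0,0],[0.0055,0,0.0061,0,0,0,0],[0.0055,0,0.0061,0,0,0,0]]

```text
time: 14.9
ee_pos: [0.5777, 0.048, 0.1598]
tcp_rot: [0.002, -0.06, 0.998, -0.0]
wrist_force: [2.5, -5.8, 4.1]
gripper_width: 0.0114
grip_force: 28.9
```

```bash
python3 -c "
from h import *
winch_state()"
```

```text
t 14.9 grasp winch [0.0159 0.0698 0.1788] F [ 1.8 -6.1  4.1] q 0.582 r 0.0951 w 0.0114 g 28.9
```

>>> apply_moves:
  deltas:
    - [[0.0015,0,0.0022,0,0,0,0],[0.0031,0,0.0044,0,0,0,0],[0.0031,0,0.0044,0,0,0,0]]

```text
time: 15.2
ee_pos: [0.5746, 0.0476, 0.1554]
tcp_rot: [0.002, -0.06, 0.998, -0.0]
wrist_force: [1.6, -4.5, 4.8]
gripper_width: 0.0112
grip_force: 30.1
```

```bash
python3 -c "
from h import *
winch_state()"
```

```text
t 15.2 grasp winch [0.0128 0.0697 0.1744] F [ 1.1 -4.6  4.8] q 0.608 r 0.0903 w 0.0112 g 30.1
```

>>> apply_moves:
  deltas:
    - [[0.0008,0,0.0012,0,0,0,0],[0.0008,0,0.0012,0,0,0,0]]

```text
time: 15.4
ee_pos: [0.574, 0.0475, 0.1543]
tcp_rot: [0.002, -0.06, 0.998, -0.0]
wrist_force: [2.1, -5.3, 5.6]
gripper_width: 0.0115
grip_force: 30.4
```

```bash
python3 -c "
from h import *
winch_state()"
```

```text
t 15.4 grasp winch [0.0121 0.0697 0.1733] F [ 1.5 -5.5  5.6] q 0.614 r 0.0892 w 0.0115 g 30.4
```

>>> apply_moves:
  deltas:
    - [[0.0007,0,0.0012,0,0,0,0],[0.0007,0,0.0012,0,0,0,0]]

```text
time: 15.6
ee_pos: [0.5732, 0.0474, 0.1531]
tcp_rot: [0.002, -0.06, 0.998, -0.0]
wrist_force: [2.2, -4.6, 6.3]
gripper_width: 0.0118
grip_force: 30.7
```

```bash
python3 -c "
from h import *
winch_state()"
```

```text
t 15.6 grasp winch [0.0114 0.0698 0.1721] F [ 1.6 -4.8  6.3] q 0.62 r 0.0879 w 0.0118 g 30.7
```

>>> apply_moves:
  deltas:
    - [[0.0006,0,0.0012,0,0,0,0],[0.0006,0,0.0012,0,0,0,0]]

```text
time: 15.8
ee_pos: [0.5725, 0.0473, 0.1519]
tcp_rot: [0.002, -0.06, 0.998, -0.0]
wrist_force: [1.4, -4.8, 6.5]
gripper_width: 0.0114
grip_force: 30.9
```

>>> apply_moves:
  deltas:
    - [[0.0006,0,0.0012,0,0,0,0],[0.0006,0,0.0012,0,0,0,0]]

```text
time: 16.0
ee_pos: [0.5719, 0.0473, 0.1507]
tcp_rot: [0.002, -0.06, 0.998, -0.0]
wrist_force: [1.0, -4.1, 6.5]
gripper_width: 0.0112
grip_force: 31.1
```

```bash
python3 -c "
from h import *
winch_state()"
```

```text
t 16.0 grasp winch [0.01   0.0698 0.1697] F [ 0.6 -4.2  6.5] q 0.632 r 0.0853 w 0.0112 g 31.1
```

>>> apply_moves:
  deltas:
    - [[0,0,0,0,0,0,0.02],[0,0,0,0,0,0,0.05],[0,0,0,0,0,0,0.05],[0,0,-0.04,0,0,0,0.06],[0,0,-0.08,0,0,0,0.06],[0,0,-0.11,0,0,0,0.06],[0,-0.05,-0.11,0,0,0,0.06],[0,-0.1,-0.11,0,0,0,0.06],[0,-0.15,-0.11,0,0,0,0.06],[0,-0.19,-0.11,0,0,0,0.06]]

```text
time: 17.0
ee_pos: [0.5935, -0.1431, 0.2581]
tcp_rot: [-0.0, -0.06, 0.998, 0.0]
wrist_force: [0.9, 0.4, -0.4]
gripper_width: 0.06
grip_force: 0.0
```

Run:
```python
from h import *
winch_state();p0,R0=pose();print(delta(w2(*W,np.r_[hand(.273)[:2],.25]),rot(W[2]),p0,R0))
im=vision.read_camera("scene")[120:240,220:380,::-1];cv2.imwrite("pics/a5.png",cv2.resize(im,(800,600),interpolation=cv2.INTER_CUBIC))
for q in(.15,.27,.4): print(q,[np.round((proj("scene",w2(*W,hand(q,y)))-[220,120]+.5)*5) for y in(-.078,-.168)])
for th in(0,.1,.2,.4):
    c,s=np.cos(th),np.sin(th);g=(-.045*c+.036*s,.045*s+.036*c)
    print(th,np.round((proj("scene",w2(*W,(.0584+g[0],.068,.145+g[1])))-[220,120]+.5)*5))
```

```text
t 17.0 grasp winch [ 0.0092 -0.1218  0.2771] F [ 0.9  0.3 -0.4] q 0.702 r 0.1923 w 0.06 g 0.0
[-2.75000e-02 -1.30000e-03  8.00000e-03  5.50000e-03 -8.04000e-02
  9.01428e+01]
0.15 [array([175., 283.]), array([ 68., 214.])]
0.27 [array([188., 269.]), array([ 80., 200.])]
0.4 [array([202., 255.]), array([ 94., 187.])]
0 [423. 330.]
0.1 [417. 326.]
0.2 [410. 322.]
0.4 [394. 318.]
```

View pics/a5.png

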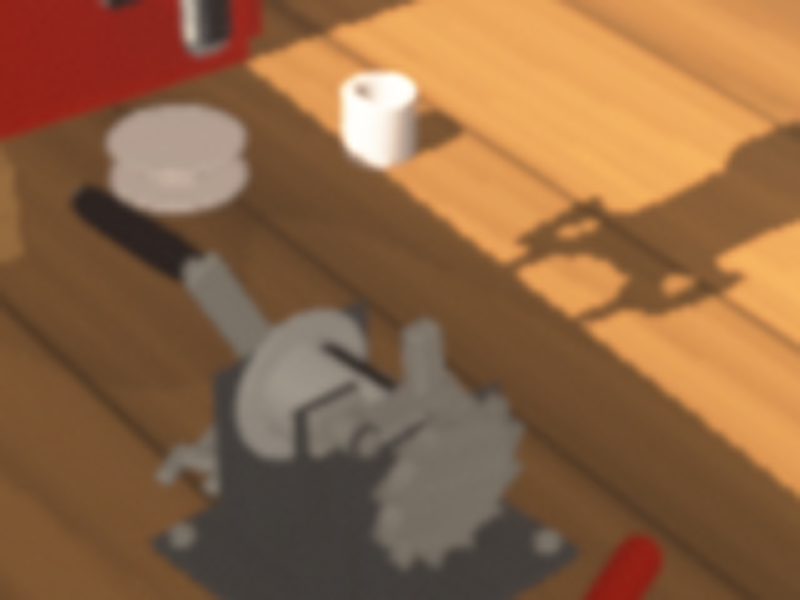

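The pawl is down: lug top at (422,328), which matches angle 0. The slot faces nearly up, and the handle ends at (85,198) and (187,268) give q of about 0.27. I'll grip the handle again.

>>> apply_moves:
  deltas:
    - [[-0.0275,-0.0013,0.0,0,0,8.5,0.06],[-0.0275,-0.0013,0.0,0,0,17,0.06],[-0.0275,-0.0013,0,0,0,25.5,0.06],[-0.0275,-0.0013,0,0,0,34,0.06],[-0.0275,-0.0013,0,0,0,42.5,0.06],[-0.0275,-0.0013,0.005,0,0,51,0.06],[-0.0275,-0.0013,0.008,0,0,59.5,0.06],[-0.0275,-0.0013,0.008,0,0,68,0.06],[-0.0275,-0.0013,0.008,0,0,76.5,0.06],[-0.0275,-0.0013,0.008,0,0,85,0.06]]

```text
time: 18.05
ee_pos: [0.621, -0.1385, 0.25]
tcp_rot: [-0.001, 0.632, 0.775, 0.0]
wrist_force: [0.1, 0.5, -0.4]
gripper_width: 0.0602
grip_force: 0.0
```

>>> apply_moves:
  deltas:
    - [[0,0,0,0,0,5.1,0.06],[0,0,0,0,0,5.1,0.06],[0,0,0,0,0,5.1,0.06],[0,0,0,0,0,5.1,0.06]]

```text
time: 18.45
ee_pos: [0.621, -0.1387, 0.2502]
tcp_rot: [-0.001, 0.663, 0.748, 0.0]
wrist_force: [-0.8, -0.8, 0.2]
gripper_width: 0.06
grip_force: 0.0
```

Run:
```python
from h import *
winch_state();p0,R0=pose();print(delta(w2(*W,(.0365,-.123,.136)),rot(W[2]),p0,R0))
```

```text
t 18.45 grasp winch [ 0.0371 -0.1207  0.2692] F [-0.9 -0.7  0.2] q 0.551 r 0.1879 w 0.06 g 0.0
[-0.0024 -0.0005  0.1142 -0.0425 -0.0551  0.1915]
```

>>> apply_moves:
  deltas:
    - [[-0.0024,-0.0005,0.045,0,0,0.2,0.06],[-0.0024,-0.0005,0.085,0,0,0.2,0.06],[-0.0024,-0.0005,0.11,0,0,0.2,0.06],[-0.0024,-0.0005,0.1142,0,0,0.2,0.06],[-0.0024,-0.0005,0.1142,0,0,0.2,0.04],[-0.0024,-0.0005,0.1142,0,0,0.2,0.0],[-0.0024,-0.0005,0.1142,0,0,0.2,0.0],[-0.0024,-0.0005,0.1142,0,0,0.2,0.0],[-0.0024,-0.0005,0.1142,0,0,0.2,0.0]]
  squeeze: 30

```text
time: 19.35
ee_pos: [0.6216, -0.1414, 0.138]
tcp_rot: [0.001, 0.665, 0.747, 0.001]
wrist_force: [0.2, -0.8, 6.9]
gripper_width: 0.0199
grip_force: 30.1
```

Run:
```python
from h import *
winch_state()
a=np.array(hand(.273))
for q in np.arange(.25,-.16,-.025): d=np.array(hand(q))-a;print(round(q,3),np.round([0,d[0],-d[2]],4))
```

```text
t 19.35 grasp winch [ 0.0373 -0.1234  0.157 ] F [ 0.1 -0.8  6.9] q 0.272 r 0.0811 w 0.0199 g 30.1
0.25 [0.     0.0016 0.0009]
0.225 [0.     0.0034 0.0018]
0.2 [0.     0.0051 0.0029]
0.175 [0.     0.0068 0.0039]
0.15 [0.     0.0084 0.005 ]
0.125 [0.     0.0101 0.0062]
0.1 [0.     0.0117 0.0074]
0.075 [0.     0.0133 0.0086]
0.05 [0.     0.0148 0.0099]
0.025 [0.     0.0163 0.0112]
0.0 [0.     0.0178 0.0125]
-0.025 [0.     0.0192 0.0139]
-0.05 [0.     0.0207 0.0153]
-0.075 [0.     0.022  0.0168]
-0.1 [0.     0.0234 0.0183]
-0.125 [0.     0.0247 0.0198]
-0.15 [0.     0.0259 0.0213]
```

```bash
cat > ft.py <<'E'
from h import *
s=monitor.sense();l=winch_state();q=.75+np.arctan2(-l[0],l[2]-.085);ph=q-.75
c,sn=np.cos(W[2]),np.sin(W[2]);f=s["wrist_force"];fx=c*f[0]+sn*f[1]
print("resist along backward",round(-(fx*np.cos(ph)+f[2]*np.sin(ph)),1),"radial",round(-fx*np.sin(ph)+f[2]*np.cos(ph),1))
E
python3 ft.py
```

```text
t 19.35 grasp winch [ 0.0373 -0.1234  0.157 ] F [ 0.1 -0.8  6.9] q 0.272 r 0.0811 w 0.0199 g 30.1
resist along backward 3.0 radial 6.2
```

>>> apply_moves:
  deltas:
    - [[0,0.0016,0.0009,0,0,0,0],[0,0.0034,0.0018,0,0,0,0],[0,0.0051,0.0029,0,0,0,0],[0,0.0068,0.0039,0,0,0,0],[0,0.0084,0.005,0,0,0,0],[0,0.0084,0.005,0,0,0,0]]

```text
time: 19.95
ee_pos: [0.6301, -0.1404, 0.1325]
tcp_rot: [0.001, 0.665, 0.747, 0.001]
wrist_force: [1.5, -0.9, 3.4]
gripper_width: 0.0202
grip_force: 30.1
```

```bash
python3 ft.py
```

```text
t 19.95 grasp winch [ 0.0458 -0.1234  0.1515] F [ 1.4 -1.1  3.4] q 0.146 r 0.0807 w 0.0202 g 30.1
resist along backward 0.8 radial 3.6
```

>>> apply_moves:
  deltas:
    - [[0,0.0008,0.0006,0,0,0,0],[0,0.0017,0.0012,0,0,0,0]]

```text
time: 20.15
ee_pos: [0.6315, -0.1403, 0.1313]
tcp_rot: [0.001, 0.665, 0.747, 0.001]
wrist_force: [0.7, -1.4, 5.6]
gripper_width: 0.0202
grip_force: 30.1
```

```bash
python3 ft.py
```

```text
t 20.15 grasp winch [ 0.0473 -0.1234  0.1503] F [ 0.5 -1.5  5.6] q 0.123 r 0.0806 w 0.0202 g 30.1
resist along backward 2.9 radial 4.8
```

>>> apply_moves:
  deltas:
    - [[0,0.0004,0.0003,0,0,0,0],[0,0.0008,0.0006,0,0,0,0],[0,0.0012,0.0009,0,0,0,0],[0,0.0016,0.0012,0,0,0,0]]

```text
time: 20.55
ee_pos: [0.6331, -0.14, 0.13]
tcp_rot: [0.001, 0.665, 0.747, 0.001]
wrist_force: [0.4, -0.8, 5.5]
gripper_width: 0.0201
grip_force: 30.1
```

```bash
python3 ft.py
```

```text
t 20.55 grasp winch [ 0.0489 -0.1234  0.149 ] F [ 0.3 -0.8  5.5] q 0.098 r 0.0805 w 0.0201 g 30.1
resist along backward 3.1 radial 4.6
```

>>> apply_moves:
  deltas:
    - [[0,0.0004,0.0003,0,0,0,0],[0,0.0008,0.0006,0,0,0,0],[0,0.0012,0.001,0,0,0,0],[0,0.0016,0.0013,0,0,0,0]]

```text
time: 20.95
ee_pos: [0.6346, -0.1399, 0.1287]
tcp_rot: [0.001, 0.665, 0.747, 0.001]
wrist_force: [-0.3, -1.2, 5.0]
gripper_width: 0.0196
grip_force: 30.1
```

```bash
python3 ft.py
```

```text
t 20.95 grasp winch [ 0.0504 -0.1235  0.1477] F [-0.4 -1.2  5. ] q 0.072 r 0.0804 w 0.0196 g 30.1
resist along backward 3.5 radial 3.6
```

>>> apply_moves:
  deltas:
    - [[0,0.0004,0.0003,0,0,0,0],[0,0.0008,0.0006,0,0,0,0],[0,0.0012,0.001,0,0,0,0],[0,0.0015,0.0013,0,0,0,0]]

```text
time: 21.35
ee_pos: [0.6361, -0.1397, 0.1273]
tcp_rot: [0.001, 0.665, 0.747, 0.001]
wrist_force: [0.1, -1.3, 6.2]
gripper_width: 0.0199
grip_force: 30.1
```

```bash
python3 ft.py
```

```text
t 21.35 grasp winch [ 0.052  -0.1234  0.1463] F [-0.1 -1.3  6.2] q 0.047 r 0.0804 w 0.0199 g 30.1
resist along backward 4.0 radial 4.7
```

>>> apply_moves:
  deltas:
    - [[0,0.0004,0.0004,0,0,0,0],[0,0.0008,0.0007,0,0,0,0],[0,0.0012,0.001,0,0,0,0],[0,0.0015,0.0013,0,0,0,0]]

```text
time: 21.75
ee_pos: [0.6376, -0.1395, 0.1259]
tcp_rot: [0.0, 0.665, 0.747, 0.001]
wrist_force: [0.1, -1.4, 5.6]
gripper_width: 0.02
grip_force: 30.1
```

```bash
python3 ft.py
```

```text
t 21.75 grasp winch [ 0.0534 -0.1234  0.1449] F [-0.1 -1.4  5.6] q 0.022 r 0.0802 w 0.02 g 30.1
resist along backward 3.8 radial 4.2
```

>>> apply_moves:
  deltas:
    - [[0,0.0004,0.0004,0,0,0,0],[0,0.0007,0.0007,0,0,0,0],[0,0.0011,0.001,0,0,0,0],[0,0.0015,0.0014,0,0,0,0]]

```text
time: 22.15
ee_pos: [0.6385, -0.1394, 0.1251]
tcp_rot: [0.0, 0.665, 0.747, 0.0]
wrist_force: [-5.0, -0.2, 12.7]
gripper_width: 0.0201
grip_force: 30.7
```

```bash
python3 ft.py
```

```text
t 22.15 grasp winch [ 0.0543 -0.1234  0.1441] F [-5.   0.4 12.7] q 0.007 r 0.0802 w 0.0201 g 30.7
resist along backward 12.3 radial 6.0
```

Contact shows at q of about 0.007. Resistance is 12.3 N against a drag of about 4 N, so the tooth bears roughly 15 N. I'll hold briefly, then ease off.

>>> apply_moves:
  deltas:
    - [[0,0,0,0,0,0,0],[0,0,0,0,0,0,0],[0,0,0,0,0,0,0],[0,0,0,0,0,0,0]]

```text
time: 22.55
ee_pos: [0.6384, -0.1394, 0.1251]
tcp_rot: [0.0, 0.665, 0.747, 0.0]
wrist_force: [-3.7, -0.7, 9.9]
gripper_width: 0.02
grip_force: 30.6
```

```bash
python3 ft.py
```

```text
t 22.55 grasp winch [ 0.0543 -0.1234  0.1441] F [-3.8 -0.3  9.9] q 0.007 r 0.0802 w 0.02 g 30.6
resist along backward 9.4 radial 4.7
```

>>> apply_moves:
  deltas:
    - [[0,0.0003,0.0003,0,0,0,0],[0,0.0005,0.0005,0,0,0,0],[0,0.0005,0.0005,0,0,0,0],[0,0.0005,0.0005,0,0,0,0]]

```text
time: 22.95
ee_pos: [0.6386, -0.1394, 0.1249]
tcp_rot: [0.0, 0.665, 0.746, 0.0]
wrist_force: [-6.5, -0.9, 12.2]
gripper_width: 0.0198
grip_force: 30.9
```

```bash
python3 ft.py
```

```text
t 22.95 grasp winch [ 0.0545 -0.1234  0.1439] F [-6.6 -0.1 12.2] q 0.004 r 0.0802 w 0.0198 g 30.9
resist along backward 13.1 radial 4.5
```

>>> apply_moves:
  deltas:
    - [[0,-0.0005,-0.0005,0,0,0,0],[0,-0.001,-0.001,0,0,0,0],[0,-0.001,-0.001,0,0,0,0],[0,-0.001,-0.001,0,0,0,0.03],[0,-0.001,-0.001,0,0,0,0.06],[0,-0.001,-0.001,0,0,0,0.06],[0,-0.001,-0.001,0,0,0,0.06],[0,-0.001,-0.04,0,0,0,0.06],[0,-0.001,-0.085,0,0,0,0.06],[0,-0.001,-0.13,0,0,0,0.06]]

```text
time: 23.95
ee_pos: [0.6375, -0.1392, 0.254]
tcp_rot: [-0.001, 0.665, 0.747, -0.0]
wrist_force: [1.5, 0.5, 0.2]
gripper_width: 0.0598
grip_force: 0.0
```

>>> apply_moves:
  deltas:
    - [[-0.02,0,-0.02,0,0,0,0.06],[-0.05,0,-0.02,0,0,0,0.06],[-0.09,0,-0.02,0,0,0,0.06],[-0.12,0,-0.02,0,0,0,0.06],[-0.12,0,-0.02,0,0,0,0.06],[-0.12,0,-0.02,0,0,0,0.06]]

```text
time: 24.55
ee_pos: [0.6517, -0.2591, 0.272]
tcp_rot: [-0.001, 0.666, 0.746, -0.0]
wrist_force: [0.5, -0.3, -0.2]
gripper_width: 0.0601
grip_force: 0.0
```

Run:
```python
from h import *
winch_state();im=vision.read_camera("scene")
r0,c0=120,220;g=im[r0:r0+120,c0:c0+160]
# handle axis by dark pixels near the prediction
m=(im.max(2)<70);m[:150]=0;m[185:]=0;m[:,:225]=0;m[:,265:]=0
ys,xs=np.nonzero(m);print("dark",len(xs),xs.min(),xs.max(),ys.min(),ys.max(),xs.mean(),ys.mean())
for q in(-.1,0,.1): print(q,proj("scene",w2(*W,hand(q))))
for d in vision.masks_of("scene","pawl")[:2]: print(d["score"],d["uv"],d["pixels"].sum())
```

```text
t 24.55 grasp winch [ 0.0535 -0.2438  0.291 ] F [ 0.5 -0.4 -0.2] q 0.496 r 0.2128 w 0.0601 g 0.0
dark 178 229 253 164 182 240.97752808988764 172.8988764044944
-0.1 [239.18766506 175.56654899]
0 [240.79256986 172.85838094]
0.1 [242.58896868 170.2670358 ]
0.58 [303.9, 199.5] 229
```

The handle is where q ≈ 0 predicts it, and the arm is clear of everything. Handing in.

```bash
python3 -c "
from station import ctrl;print(ctrl.job_done())"
```

```text
the job is handed in; nothing more can be done
None
```

I handed the job in after about 25 s; it returned no verdict. The pawl is down and the slot faces up (q about 0 by camera), the tooth was brought up against the pawl with an estimated 15 N, and the arm is clear; I didn't re-measure the other bench items afterwards.

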